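# Take the weighed stone setting off the balance with the tongs

### The arm

A 7-joint arm with a two-finger parallel gripper is mounted at the origin on the work surface. World frame = base frame: x ahead of the robot, y to its left, z up, the work surface at z = 0. Lengths are in m, angles in rad, forces in N, time in s.
With the tool pointing down it reaches from about 0.425 to 0.875 m from the base axis. Payload 4.7 kg.
Tool frame: the origin (TCP) lies at the very end of the fingers, on their centre line; the grasp point (between the pads) lies 19 mm behind it; z points along the fingers, y is the line along which they close (so a half turn about z gives the same grasp; the last joint's range is limited). The gripper opens to 87 mm and grips with 3 to 60 N. Pads are 19 mm wide; open, the fingers measure 117 mm over their backs; the gripper's body (75 mm by 190 mm) begins 51 mm behind the grasp point.
Start: joints at [-1.326, 0.321, -0.07, 1.45, 0.023, 1.371, -0.057], TCP at [0.149, 0.633, 0.223] pointing down, gripper open.
Joint ranges: [-2.86, 2.86], [-0.3, 2.09], [-1.38, 1.24], [0.06, 2.45], [-1.56, 4.7], [0.09, 2.05], [-2.69, 2.69]. Speed limits (rad/s): [2.57, 2.57, 3.14, 3.14, 3.14, 3.14, 3.14].

### API

Orientations are given as a rotation vector (axis times angle).
In Python, from bench import ctrl, vision gives the robot as it stands.
- The arm moves only by the tool jog_arm, never from a script. Its argument "increments" is a list of rows, each an object of numbers: "tx", "ty", "tz": the shift along the tool's x, y, z in mm; "wx", "wy", "wz": the turn, a rotation vector about the tool's x, y, z in rad; "gripper": the opening, from 0 (shut) to 1 (fully open). In form: [{"tx": .., "ty": .., "tz": .., "wx": .., "wy": .., "wz": .., "gripper": ..}, ...]. A call has exactly 5 rows; each row is the pose to reach, as a shift and turn from the pose commanded when the call began, along the tool's axes at that moment; what a row does not reach only later rows make up. A row lasts 1/12 s, in which the tool goes at most 41.7 mm and 7.16 degrees, less where a joint would pass 70% of its speed; a pose out of reach is approached as far as the arm can. A call with a gripper value outside its range is refused whole. The fingers move at their own pace and stop on an object; "grip_force" is the grip in N (left out, the last holds). Time passes only in rows, so rows that repeat a pose let the fingers close, or fill a call up. It gives the time, the measured TCP pose, the force, the opening and the grip force at its end, in the units of the state.
- ctrl.get_state(): the state, without advancing time (a new reading comes with each control period).
- vision.get_image(name): name is "side" or "top" or "wrist"; returns a dict with "color" (480x640x3 uint8, blue, green, red), "fx", "fy", "cx", "cy" (pixels), "extrinsics" (4x4, takes a point from world to camera coordinates). Camera axes: x right, y down, z forward; pixel columns grow to the right and rows downward; lengths in m; the calibration is good to about 2 mm. A picture is of the moment at which its call begins. There is no depth.
- ctrl.close_job(): hands the job in; it is judged then, once.
Trained networks look in the newest picture that a camera, given by its name, has taken for a name from the list of things; names that differ only in an ending like _2 or _b are one class to them, and where a whole thing is asked for, a point or a joint stands for the part that bears it (a point fixed in the world has none). Each returns a list of dicts, best first, with "conf" (0 to 1); they miss things now and then, are a little off and sometimes report something else, mostly with a low value. They report only what shows in the picture. A call takes as long as a camera call.
- vision.spot_in(camera, thing): "bbox" ([left, top, right, bottom] in pixels, round what is visible of it).
The state is a dict: "time": time; "joint_positions": joint angles; "qd": joint speeds; "joint_torque": joint torques, N m; "position": TCP position; "tool_rot": TCP orientation; "ft_force": force on the tool from outside, world axes, zero at the start; "torque": the same for the moment, N m; "grip_width": opening from 0.0 (shut) to 1.0 (fully open); "grip_force": force on a finger pad.
Only numpy, scipy, OpenCV 4.12 (cv2) and the standard library are available. Lean on these libraries where they do the work, as an engineer would, in place of code of your own. Each camera call takes 0.05 s, during which the arm holds its last target. There are 200 camera calls.

### The job

The blue stone setting has been weighed and must come off the balance for inspection without the robot's fingers touching it. Slide the clear draft cover of the balance back to its end stop, then take the tongs from their wooden rest, reach in with them, close them on the setting from both sides, and lift it clear above the top of the draft shield. Do not press hard on the weighing pan, leave the other things on the bench where they are, and finish while holding: the setting held up and still, pinched in the tongs, clear of the balance, the cover left fully open.

Things in the scene. Friction and masses are not known exactly. Their poses are not given: they have to be found in the camera images.
- balance: White precision balance, fixed, 350 deep (its x) x 170 wide (its y). Origin: centre of its underside, on the bench; x points from its front (console with display, x -170 to -80, up to 60 high) to its rear, z up. Deck 44 high; rear housing x 79 to 173, y +-69, 129 high. Fixed clear panes up to 132 high shut the chamber in front (x -64) and on the left (y +76).
- chamber_mouth (a point): Middle of the chamber's right side, on the lower rail: balance x +5, y -79, 48 above the bench. Chamber: balance x -63 to +76, y -79 to +75. Its roof and right side belong to the sliding cover; once that is back it is open above and to the right (-y), where only this rail and the housing's edge (y -85, 44 high) remain.
- pan: Round steel weighing pan, 84 across, fixed on the balance at its x +5, y 0. Origin: centre of its underside, 58 above the bench; its flat top is 62 above the bench. Do not press on it with more than 10 N.
- cover (a joint): Slide of the draft cover along the balance's +x (to its rear), in m: 0 shut, 0.130 at the end stop, fully open. It drags with about 1.2 N, more when moved fast (3 N per m/s), and stays where it is left.
- cover_grip (a point): Middle of the cover's black grip bar, 152 above the bench; at cover value q it lies at balance x = -40 mm + q, y 0. The bar is 14 thick along the balance's x and 60 long along its y; its top is 166, the roof glass 136 and the flange under the bar 140 above the bench.
- cover_edge (a point): Front right corner of the clear cover, on the roof (balance x = -68 mm + q, y -82, 136 above the bench). The cover is a roof 146 long along x, y +-80, with a pane down its right side (y -81) to 48 above the bench. Fully open, their front edges lie at balance x = +62, their rear edges at +208.
- blue_setting: The piece to take: a round silver collar 26 across and 13 high with a blue dome stone on it, 21 high in all, about 30 g. It stands upright on the pan under the cover, its underside 62 above the bench. Origin: centre of its underside, z along its axis.
- tongs: Steel spring tongs lying on edge across the rest, so that the arms open and close level. Origin: on the middle line, midway between the two blue grip sleeves, halfway up (36 above the bench on the rest); x points along the middle line to the tips, z up. Sleeves: x -35 to +35, 20 high, 45 wide over both when open. Arms 16 high. Pivot at x -100, rear loop to -132. 95 g, centre of mass near x 0.
- tongs_tip (a point): Point on the tongs' middle line between their white tip pads: tongs x +142 (pads x +133 to +151), mid-height. Pads 15 high; tongs open: 63 apart inside, 77 over the outside. Sleeves 30 wide over both when the pads are 26 apart, 20 when they touch: each mm squeezed off at the origin brings the pads 2.4 mm nearer.
- tongs_left: The tongs' left arm (+y side) with its sleeve and tip pad. Origin: at the pivot. A spring opens the arms: at the sleeves it pushes out with about 7 N a side when open, 9 N with the pads 26 apart. Squeezing the sleeves from above, across the middle line, to about 40 mm holds the tongs open for carrying; 20 to 40 N then pinches the setting well.
- tongs_right: The tongs' right arm (-y side), mirror image of the left; the two always close evenly about the middle line. Origin: at the pivot.
- tongs_rest: Light wooden rest, fixed. Origin: centre of its underside; x the way the tongs point. Two bars across it at x -68 and +85, 14 thick, 110 long along y, 28 high, with end lugs 38 high at y +-50; between them only a base 5 high and 50 wide, so the sleeves hang free there. The tongs' origin lies close above its own.
- check_weight: Brass check weight with a knob, 30 across, 47 high. Leave it. Origin: centre of underside.
- loupe: Black loupe, 35 across, 30 high. Leave it. Origin: centre of underside.
- flux_jar: White jar with a red cap, 44 across, 50 high. Leave it. Origin: centre of underside.
- pliers: Pliers with red grips, 135 long along x, 12 high, lying flat. Leave them. Origin: under the joint.
- ring_clamp: Wooden ring clamp with a brass band, 100 x 28 x 20. Leave it. Origin: centre of underside.
- sort_tray: Low white sorting tray, fixed, 90 x 140 x 14, with the two other settings in it. Origin: centre of underside.
- red_setting: Setting of the same shape with a red stone, in the tray. Leave it.
- green_setting: Setting of the same shape with a green stone, in the tray. Leave it.

How it is judged:
On the way, in this order (a step that is already met when the one before it is completed fails the run):
1. the draft cover is slid back to its end stop, the setting still standing on the pan (value of joint cover above 0.124 m and distance of blue_setting from where it was at the start of the episode below 0.01 m), for 0.2 s.
2. the tongs are gripped by the robot and lifted off their rest (contact force between the fingers and tongs above 1 N and height (world z) of tongs above 0.05 m and contact force between tongs and tongs_rest below 0.05 N), for 0.2 s.
3. both tips of the tongs pinch the setting and it is lifted off the pan (contact force between each of tongs_left, tongs_right and blue_setting above 0.5 N and height (world z) of blue_setting above 0.072 m and contact force between blue_setting and balance below 0.05 N), for 0.2 s.
At the end, for the whole second after the job is handed in: The robot holds the tongs, both tips pinch the blue setting (over 0.5 N each), its underside is more than 138 mm above the bench (above the draft shield, 136), it is still (under 30 mm/s), neither it nor the tongs touch the balance, and the cover is still open to within 8 mm of its stop (height (world z) of blue_setting above 0.138 m and contact force between each of tongs_left, tongs_right and blue_setting above 0.5 N and contact force between each of blue_setting, tongs and balance below 0.05 N and contact force between the fingers and tongs above 1 N and linear speed of blue_setting below 0.03 m/s and value of joint cover above 0.122 m); the arm keeps its last pose, push and grip.
It fails at once if the robot itself touches the blue setting (contact force between any of the fingers, the arm and blue_setting above 0.2 N).
It fails at once if the setting falls off the pan or is dropped (height (world z) of blue_setting below 0.055 m).
It fails at once if the pan is pressed with more than 10 N (contact force between any of tongs, the fingers, blue_setting and pan above 10 N).
It fails at once if another thing on the bench is moved by more than 20 mm (distance of any of check_weight, loupe, flux_jar, pliers, ring_clamp, red_setting, green_setting from where it was at the start of the episode above 0.02 m).
It also fails if it takes over 61 s, if anything falls off the work surface, if the arm or the gripper's body presses on something with over 40 N, if the wrist force passes 120 N, or if a joint passes its speed limit or range.

## Working session

There is one attempt and no reset: what is moved stays moved. The work goes in short steps, Python scripts to look and compute and a tool call to move; the robot and the scene stay as the last step left them, time stands still between calls to the robot, and variables do not carry over. Pictures are saved under pics/ and viewed, at most 10 in all, crops included, and the job is handed in when it is done.

Besides the shell and the picture viewer there is one more tool, called after ">>>" by a JSON object that holds its "fn" and its "kwargs". jog_arm: Moves the arm, as the interface text tells. Its arguments: {"type":"object","properties":{"increments":{"type":"array"},"grip_force":{"type":"number"}},"required":["increments"]}

```bash
mkdir -p pics; ls; cat > h.py <<'E'
import numpy as np, cv2
from scipy.spatial.transform import Rotation as R
from bench import ctrl, vision
def ray(im,u,v):
    E=np.array(im["extrinsics"]);d=np.array([(u-im["cx"])/im["fx"],(v-im["cy"])/im["fy"],1.])
    return -E[:3,:3].T@E[:3,3], E[:3,:3].T@d
def atz(im,u,v,z):
    o,d=ray(im,u,v); return o+d*(z-o[2])/d[2]
def px(im,p):
    E=np.array(im["extrinsics"]);c=E[:3,:3]@np.array(p)+E[:3,3]
    return im["fx"]*c[0]/c[2]+im["cx"],im["fy"]*c[1]/c[2]+im["cy"]
E
python3 - <<'E'
from h import *
s=ctrl.get_state();print(s["time"],s["position"],s["tool_rot"],s["grip_width"])
for c in("top","side"):
    im=vision.get_image(c);cv2.imwrite(f"pics/{c}0.png",im["color"]);
    o,d=ray(im,320,240);print(c,o,d,im["fx"])
    for t in("balance","pan","cover_grip","blue_setting","tongs","tongs_rest","check_weight","loupe","flux_jar","pliers","ring_clamp","sort_tray"):
        r=vision.spot_in(c,t)
        if r: print(t,[(np.round(x["bbox"]),round(x["conf"],2)) for x in r[:2]])
E
```

```text
pics
0.0 [0.14859579 0.63220752 0.22145278] [-3.61593774e-01 -3.12060464e+00  3.05287395e-03] 1.0014649052416338
top [ 0.44028179 -0.13683287  1.42287079] [ 0.10176602 -0.02461091 -0.9945078 ] 513.570060736673
balance [(array([121., 195., 219., 338.]), 0.75)]
cover_grip [(array([125., 224., 205., 296.]), 0.8)]
tongs [(array([278., 238., 373., 302.]), 0.66)]
tongs_rest [(array([294., 245., 369., 310.]), 0.89)]
check_weight [(array([260., 305., 272., 315.]), 0.63)]
flux_jar [(array([414., 317., 433., 336.]), 0.67), (array([128., 224., 207., 297.]), 0.42)]
pliers [(array([448., 296., 476., 346.]), 0.87), (array([417., 220., 423., 230.]), 0.41)]
ring_clamp [(array([450., 226., 466., 261.]), 0.66)]
sort_tray [(array([380., 205., 432., 239.]), 0.73)]
side [ 0.19008593 -0.96979099  0.78437181] [ 0.3302658   0.71642559 -0.61496938] 547.2364553884275
balance [(array([165., 119., 311., 230.]), 0.77)]
pan [(array([279., 239., 317., 333.]), 0.37), (array([201., 126., 289., 199.]), 0.35)]
cover_grip [(array([202., 124., 291., 202.]), 0.93)]
blue_setting [(array([278., 240., 319., 335.]), 0.43)]
tongs_rest [(array([259., 260., 324., 337.]), 0.57)]
check_weight [(array([220., 244., 233., 264.]), 0.46)]
loupe [(array([363., 198., 376., 218.]), 0.55), (array([258., 257., 324., 335.]), 0.16)]
flux_jar [(array([260., 390., 284., 420.]), 0.6)]
pliers [(array([223., 244., 233., 264.]), 0.52)]
ring_clamp [(array([398., 393., 457., 434.]), 0.62)]
sort_tray [(array([375., 309., 456., 378.]), 0.7)]
```

```bash
python3 - <<'E'
import cv2
a=cv2.imread("pics/top0.png")[180:350,105:385];cv2.imwrite("pics/t1.png",cv2.resize(a,(800,486),interpolation=cv2.INTER_CUBIC))
a=cv2.imread("pics/side0.png")[100:360,150:400];cv2.imwrite("pics/s1.png",cv2.resize(a,(576,600),interpolation=cv2.INTER_CUBIC))
E
```

```text
(no output)
```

View pics/t1.png

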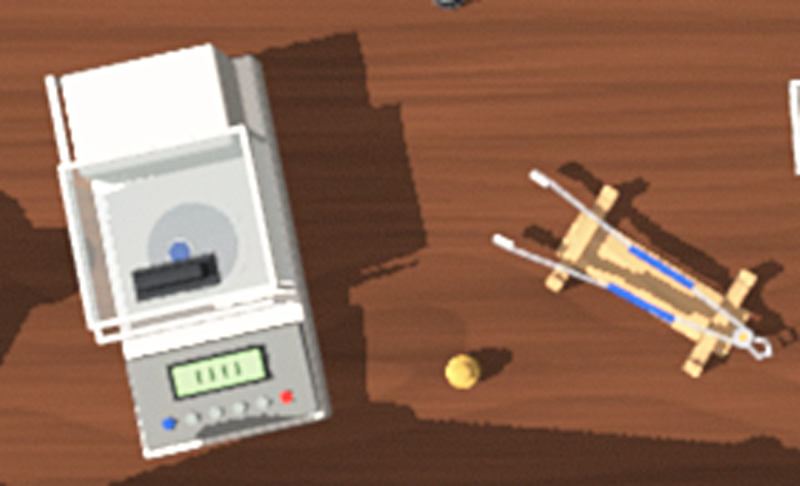

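View pics/s1.png

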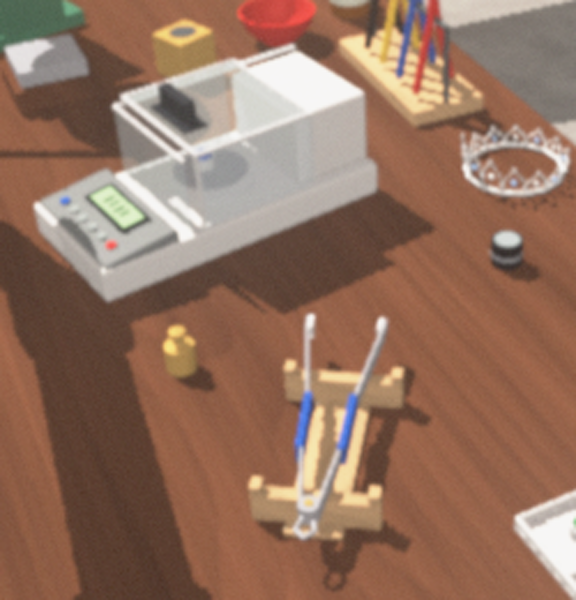

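Top crop (2.857x, offset 105,180): the balance is at left with its rear up. The grip bar is near (176,277), the stone (180,252), the tongs pads (540,179)/(503,241), the pivot (745,338) and the check weight (462,371). Side crop (2.304x, offset 150,100): the pads are at (311,322)/(381,325), the pivot at (310,510) and the stone at (205,157).

```bash
cat >> h.py <<'E'
from scipy.optimize import least_squares
def fit(obs,g,z0=0):
    # obs: (im,(u,v),(x,y,z local)); returns x,y,yaw
    def f(p,k=None):
        c,s=np.cos(p[2]),np.sin(p[2]);r=[]
        for im,uv,q in obs:
            r+=list(np.subtract(px(im,[p[0]+c*q[0]-s*q[1],p[1]+s*q[0]+c*q[1],q[2]]),uv))
        return r
    o=least_squares(f,g,loss="soft_l1"); return o.x,np.round(np.array(f(o.x)).reshape(-1,2),1)
E
python3 - <<'E'
from h import *
T=vision.get_image("top");S=vision.get_image("side")
t=lambda u,v:(T,(105+u/2.857,180+v/2.857)); s=lambda u,v:(S,(150+u/2.304,100+v/2.304))
m=lambda a,*q:(a[0],a[1],np.array(q)/1000)
B=[m(t(62,78),173,69,129),m(t(212,45),173,-69,129),m(t(80,165),79,69,129),m(t(172,277),-40,0,166),m(t(193,246),5,0,62),m(t(243,128),78,-80,136),
 m(s(107,298),-175,-85,0),m(s(376,190),175,-85,0),m(s(180,103),-40,0,152),m(s(365,93),173,-69,129)]
p,r=fit(B,[.5,.3,0]);print("bal",p,r.tolist())
G=[m(t(540,179),142,-35,36),m(t(503,241),142,35,36),m(t(745,338),-100,0,36),m(s(311,324),142,35,36),m(s(381,325),142,-35,36),m(s(310,508),-100,0,36),
 m(t(662,268),0,-20,46),m(t(640,302),0,20,46)]
q,r=fit(G,[.4,-.2,1]);print("tongs",q,r.tolist())
c,sn=np.cos(p[2]),np.sin(p[2])
for n,z,im in(("s",.081,t(180,252)),("s",.081,s(205,157))):
    w=atz(im[0],*im[1],z);d=w[:2]-p[:2];print("stone",w,c*d[0]+sn*d[1],-sn*d[0]+c*d[1])
def W(x,y):return p[0]+c*x-sn*y,p[1]+sn*x+c*y
print("grip",W(-.04,0),W(.09,0));
cw=t(462,371);print("weight",atz(cw[0],*cw[1],.03))
for n,b in (("side",S),("top",T)):
  for k in ("loupe",):
    r=vision.spot_in(n,k)
    if r: bb=r[0]["bbox"];print(k,atz(b,(bb[0]+bb[2])/2,(bb[1]+bb[3])/2,.015))
st=ctrl.get_state();print(st["time"],R.from_rotvec(st["tool_rot"]).as_matrix().round(3).tolist())
E
```

```text
bal [0.5145068  0.21911693 0.2015195 ] [[-1.0, -3.0], [0.4, -2.8], [-0.5, 2.7], [-0.8, 3.6], [-0.3, -1.4], [0.4, 3.1], [0.5, 3.3], [1.4, 1.7], [-6.3, 1.1], [0.9, -1.3]]
tongs [ 0.47608358 -0.20440084  1.03421254] [[-0.1, -1.0], [-0.2, -0.4], [-0.5, -0.8], [-1.2, 0.1], [-0.3, 1.1], [-1.2, 0.8], [0.1, -1.4], [0.4, -0.3]]
stone [0.50946173 0.22590029 0.081     ] -0.0035852284866890495 0.007655902589796455
stone [0.51077395 0.20881243 0.081     ] -0.005719840482944255 -0.00934881403226143
grip (np.float64(0.4753162604955847), np.float64(0.21111059593460862)) (np.float64(0.6026855244255426), np.float64(0.23713117636512004))
weight [ 0.39631285 -0.02515707  0.03      ]
loupe [ 0.76348415 -0.01050075  0.015     ]
loupe [ 0.47886806 -0.1359026   0.015     ]
1.5 [[-0.973, 0.229, 0.0], [0.229, 0.973, 0.0], [-0.0, 0.0, -1.0]]
```

>>> {"fn": "jog_arm", "kwargs": {"increments": [{"tx": -32,"ty": -26,"tz": -10,"wz": 0.12,"gripper": 1},{"tx": -64,"ty": -52,"tz": -20,"wz": 0.24,"gripper": 1},{"tx": -96,"ty": -78,"tz": -30,"wz": 0.36,"gripper": 1},{"tx": -128,"ty": -104,"tz": -40,"wz": 0.48,"gripper": 1},{"tx": -160,"ty": -130,"tz": -50,"wz": 0.6,"gripper": 1}]}}

```text
validation failed for argument at $.in...
```

>>> {"fn": "jog_arm", "kwargs": {"increments": [{"tx": -32.0,"ty": -26.0,"tz": -10.0,"wx": 0.0,"wy": 0.0,"wz": 0.12,"gripper": 1.0},{"tx": -64.0,"ty": -52.0,"tz": -20.0,"wx": 0.0,"wy": 0.0,"wz": 0.24,"gripper": 1.0},{"tx": -96.0,"ty": -78.0,"tz": -30.0,"wx": 0.0,"wy": 0.0,"wz": 0.36,"gripper": 1.0},{"tx": -128.0,"ty": -104.0,"tz": -40.0,"wx": 0.0,"wy": 0.0,"wz": 0.48,"gripper": 1.0},{"tx": -160.0,"ty": -130.0,"tz": -50.0,"wx": 0.0,"wy": 0.0,"wz": 0.6,"gripper": 1.0}]}}

```text
time: 1.92
position: [0.2734, 0.4709, 0.2723]
tool_rot: [-1.276, -2.871, -0.001]
ft_force: [1.0, 0.1, -0.3]
grip_width: 1.0
grip_force: 0.0
```

>>> {"fn": "jog_arm", "kwargs": {"increments": [{"tx": -40.0,"ty": -2.0,"tz": 0.0,"wx": 0.0,"wy": 0.0,"wz": 0.11,"gripper": 1.0},{"tx": -80.0,"ty": -4.0,"tz": 0.0,"wx": 0.0,"wy": 0.0,"wz": 0.22,"gripper": 1.0},{"tx": -120.0,"ty": -6.0,"tz": 0.0,"wx": 0.0,"wy": 0.0,"wz": 0.33,"gripper": 1.0},{"tx": -160.0,"ty": -8.0,"tz": 0.0,"wx": 0.0,"wy": 0.0,"wz": 0.44,"gripper": 1.0},{"tx": -200.0,"ty": -10.0,"tz": 0.0,"wx": 0.0,"wy": 0.0,"wz": 0.54,"gripper": 1.0}]}}

```text
time: 2.33
position: [0.4009, 0.3164, 0.2721]
tool_rot: [-1.995, -2.427, -0.002]
ft_force: [1.0, 0.9, 0.9]
grip_width: 1.005
grip_force: 0.0
```

>>> {"fn": "jog_arm", "kwargs": {"increments": [{"tx": -29.0,"ty": 15.0,"tz": 0.0,"wx": 0.0,"wy": 0.0,"wz": 0.0,"gripper": 1.0},{"tx": -58.0,"ty": 30.0,"tz": 0.0,"wx": 0.0,"wy": 0.0,"wz": 0.0,"gripper": 1.0},{"tx": -88.0,"ty": 45.0,"tz": 0.0,"wx": 0.0,"wy": 0.0,"wz": 0.0,"gripper": 1.0},{"tx": -118.0,"ty": 60.0,"tz": 0.0,"wx": 0.0,"wy": 0.0,"wz": 0.0,"gripper": 1.0},{"tx": -118.0,"ty": 60.0,"tz": 0.0,"wx": 0.0,"wy": 0.0,"wz": 0.0,"gripper": 1.0}]}}

```text
time: 2.75
position: [0.4866, 0.2066, 0.2722]
tool_rot: [1.999, 2.418, -0.0]
ft_force: [-0.6, -1.3, -0.0]
grip_width: 1.001
grip_force: 0.0
```

```bash
python3 - <<'E'
from h import *
im=vision.get_image("wrist");cv2.imwrite("pics/w1.png",im["color"])
np.savez("w1.npz",**{k:im[k] for k in("fx","fy","cx","cy","extrinsics")})
for t in("cover_grip","blue_setting","pan"):print(t,[(np.round(x["bbox"]),round(x["conf"],2)) for x in vision.spot_in("wrist",t)[:2]])
for z in (.166,.14,.0):print(atz(im,320,240,z))
print(ctrl.get_state()["position"])
E
```

```text
cover_grip [(array([291., 122., 463., 299.]), 0.66)]
blue_setting []
pan [(array([287., 123., 462., 304.]), 0.65)]
[0.48485517 0.20319496 0.166     ]
[0.48626736 0.1952316  0.14      ]
[0.49387147 0.15235196 0.        ]
[0.48151147 0.2155683  0.2716369 ]
```

View pics/w1.png

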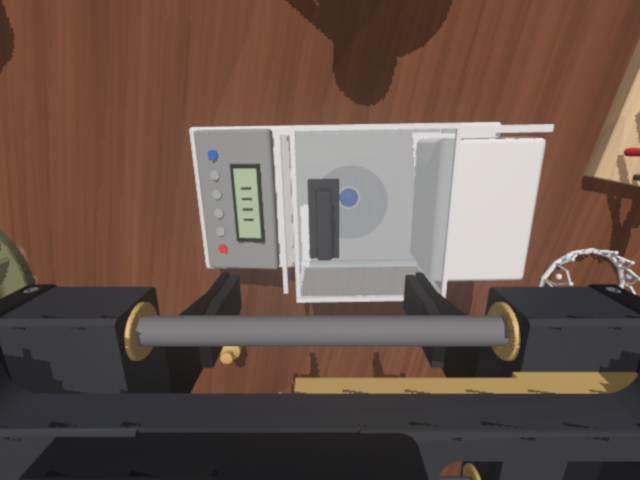

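The wrist picture shows the grip bar top at (324,224), from x 315 to 332, the stone at (348,197) and the pan centre at (349,202). The balance lies square with the picture, and the fingers are at the bottom.

```bash
python3 - <<'E'
from h import *
im=dict(np.load("w1.npz"))
g=lambda u,v,*q:(im,(u,v),np.array(q)/1000)
O=[g(324,224,-40,0,166),g(349,202,5,0,62),g(192,130,-170,85,44),g(207,268,-170,-85,44),g(541,139,173,69,129),g(524,279,173,-69,129),g(299,302,-68,-82,136)]
p,r=fit(O,[.51,.215,.2]);print(p,r.tolist())
c,s=np.cos(p[2]),np.sin(p[2])
print("bar",atz(im,324,224,.166),"pan",atz(im,349,202,.062),"stone",atz(im,348,197,.083))
for u,v in((315,190),(332,190),(315,259),(332,259)):print(atz(im,u,v,.166))
print("modelbar",p[0]-.04*c,p[1]-.04*s)
E
```

```text
[0.51055239 0.21955605 0.20402118] [[-18.2, 3.7], [1.0, 0.9], [-1.2, -4.0], [1.1, 1.3], [9.2, -2.4], [0.7, 3.2], [-18.0, -1.3]]
bar [0.48550789 0.21735856 0.166     ] pan [0.51411253 0.22134306 0.062     ] stone [0.50946822 0.22995762 0.083     ]
[0.4731085  0.24352249 0.166     ]
[0.48644284 0.24608204 0.166     ]
[0.48384664 0.18579547 0.166     ]
[0.49802751 0.18851247 0.166     ]
modelbar 0.47138200151702137 0.21145169880151596
```

>>> {"fn": "jog_arm", "kwargs": {"increments": [{"tx": 5.0,"ty": 2.0,"tz": 35.0,"wx": 0.0,"wy": 0.0,"wz": 0.0,"gripper": 1.0},{"tx": 5.0,"ty": 2.0,"tz": 70.0,"wx": 0.0,"wy": 0.0,"wz": 0.0,"gripper": 1.0},{"tx": 5.0,"ty": 2.0,"tz": 100.0,"wx": 0.0,"wy": 0.0,"wz": 0.0,"gripper": 0.6},{"tx": 5.0,"ty": 2.0,"tz": 121.0,"wx": 0.0,"wy": 0.0,"wz": 0.0,"gripper": 0.4},{"tx": 5.0,"ty": 2.0,"tz": 121.0,"wx": 0.0,"wy": 0.0,"wz": 0.0,"gripper": 0.3}], "grip_force": 15}}

```text
time: 3.37
position: [0.4789, 0.22, 0.1459]
tool_rot: [-1.982, -2.433, 0.013]
ft_force: [-1.2, 0.4, 0.5]
grip_width: 0.853
grip_force: 0.0
```

>>> {"fn": "jog_arm", "kwargs": {"increments": [{"tx": 0.0,"ty": 0.0,"tz": 0.0,"wx": 0.0,"wy": 0.0,"wz": 0.0,"gripper": 0.0},{"tx": 0.0,"ty": 0.0,"tz": 0.0,"wx": 0.0,"wy": 0.0,"wz": 0.0,"gripper": 0.0},{"tx": 0.0,"ty": 0.0,"tz": 0.0,"wx": 0.0,"wy": 0.0,"wz": 0.0,"gripper": 0.0},{"tx": 0.0,"ty": 0.0,"tz": 0.0,"wx": 0.0,"wy": 0.0,"wz": 0.0,"gripper": 0.0},{"tx": 0.0,"ty": 0.0,"tz": 0.0,"wx": 0.0,"wy": 0.0,"wz": 0.0,"gripper": 0.0}], "grip_force": 15}}

```text
time: 3.78
position: [0.4839, 0.2202, 0.152]
tool_rot: [1.988, 2.432, 0.004]
ft_force: [-0.0, 0.5, 0.2]
grip_width: 0.479
grip_force: 0.0
```

>>> {"fn": "jog_arm", "kwargs": {"increments": [{"tx": 0.0,"ty": 0.0,"tz": 0.0,"wx": 0.0,"wy": 0.0,"wz": 0.0,"gripper": 0.0},{"tx": 0.0,"ty": 0.0,"tz": 0.0,"wx": 0.0,"wy": 0.0,"wz": 0.0,"gripper": 0.0},{"tx": 0.0,"ty": 0.0,"tz": 0.0,"wx": 0.0,"wy": 0.0,"wz": 0.0,"gripper": 0.0},{"tx": 0.0,"ty": 0.0,"tz": 0.0,"wx": 0.0,"wy": 0.0,"wz": 0.0,"gripper": 0.0},{"tx": 0.0,"ty": 0.0,"tz": 0.0,"wx": 0.0,"wy": 0.0,"wz": 0.0,"gripper": 0.0}], "grip_force": 15}}

```text
time: 4.2
position: [0.4835, 0.2197, 0.1508]
tool_rot: [1.988, 2.432, 0.001]
ft_force: [1.2, 1.4, -0.3]
grip_width: 0.164
grip_force: 15.0
```

>>> {"fn": "jog_arm", "kwargs": {"increments": [{"tx": 0.0,"ty": 15.0,"tz": 0.0,"wx": 0.0,"wy": 0.0,"wz": 0.0,"gripper": 0.0},{"tx": 0.0,"ty": 35.0,"tz": 0.0,"wx": 0.0,"wy": 0.0,"wz": 0.0,"gripper": 0.0},{"tx": 0.0,"ty": 55.0,"tz": 0.0,"wx": 0.0,"wy": 0.0,"wz": 0.0,"gripper": 0.0},{"tx": 0.0,"ty": 75.0,"tz": 0.0,"wx": 0.0,"wy": 0.0,"wz": 0.0,"gripper": 0.0},{"tx": 0.0,"ty": 90.0,"tz": 0.0,"wx": 0.0,"wy": 0.0,"wz": 0.0,"gripper": 0.0}]}}

```text
time: 4.62
position: [0.5722, 0.2381, 0.1508]
tool_rot: [-1.988, -2.432, 0.0]
ft_force: [-1.1, -0.8, 3.9]
grip_width: 0.163
grip_force: 15.0
```

>>> {"fn": "jog_arm", "kwargs": {"increments": [{"tx": 0.0,"ty": 8.0,"tz": 0.0,"wx": 0.0,"wy": 0.0,"wz": 0.0,"gripper": 0.0},{"tx": 0.0,"ty": 15.0,"tz": 0.0,"wx": 0.0,"wy": 0.0,"wz": 0.0,"gripper": 0.0},{"tx": 0.0,"ty": 20.0,"tz": 0.0,"wx": 0.0,"wy": 0.0,"wz": 0.0,"gripper": 0.0},{"tx": 0.0,"ty": 25.0,"tz": 0.0,"wx": 0.0,"wy": 0.0,"wz": 0.0,"gripper": 0.0},{"tx": 0.0,"ty": 29.0,"tz": 0.0,"wx": 0.0,"wy": 0.0,"wz": 0.0,"gripper": 0.0}]}}

```text
time: 5.03
position: [0.5991, 0.2437, 0.1508]
tool_rot: [-1.987, -2.431, 0.001]
ft_force: [-14.1, -1.8, 10.0]
grip_width: 0.159
grip_force: 15.0
```

>>> {"fn": "jog_arm", "kwargs": {"increments": [{"tx": 0.0,"ty": 1.0,"tz": 0.0,"wx": 0.0,"wy": 0.0,"wz": 0.0,"gripper": 0.0},{"tx": 0.0,"ty": 1.0,"tz": 0.0,"wx": 0.0,"wy": 0.0,"wz": 0.0,"gripper": 0.0},{"tx": 0.0,"ty": 1.0,"tz": 0.0,"wx": 0.0,"wy": 0.0,"wz": 0.0,"gripper": 0.0},{"tx": 0.0,"ty": 0.0,"tz": 0.0,"wx": 0.0,"wy": 0.0,"wz": 0.0,"gripper": 0.0},{"tx": 0.0,"ty": 0.0,"tz": 0.0,"wx": 0.0,"wy": 0.0,"wz": 0.0,"gripper": 0.0}]}}

```text
time: 5.45
position: [0.599, 0.2437, 0.1508]
tool_rot: [-1.987, -2.432, 0.0]
ft_force: [-3.7, 0.4, 4.3]
grip_width: 0.159
grip_force: 15.0
```

>>> {"fn": "jog_arm", "kwargs": {"increments": [{"tx": 0.0,"ty": 0.0,"tz": 0.0,"wx": 0.0,"wy": 0.0,"wz": 0.0,"gripper": 1.0},{"tx": 0.0,"ty": 0.0,"tz": 0.0,"wx": 0.0,"wy": 0.0,"wz": 0.0,"gripper": 1.0},{"tx": 0.0,"ty": 0.0,"tz": 0.0,"wx": 0.0,"wy": 0.0,"wz": 0.0,"gripper": 1.0},{"tx": 0.0,"ty": 0.0,"tz": -40.0,"wx": 0.0,"wy": 0.0,"wz": 0.0,"gripper": 1.0},{"tx": 0.0,"ty": 0.0,"tz": -80.0,"wx": 0.0,"wy": 0.0,"wz": 0.0,"gripper": 1.0}]}}

```text
time: 5.87
position: [0.5981, 0.2422, 0.2282]
tool_rot: [-1.988, -2.43, 0.01]
ft_force: [1.2, -0.5, 1.4]
grip_width: 0.452
grip_force: 0.0
```

>>> {"fn": "jog_arm", "kwargs": {"increments": [{"tx": -36.0,"ty": -18.0,"tz": -10.0,"wx": 0.0,"wy": 0.0,"wz": 0.0,"gripper": 1.0},{"tx": -72.0,"ty": -36.0,"tz": -20.0,"wx": 0.0,"wy": 0.0,"wz": 0.0,"gripper": 1.0},{"tx": -108.0,"ty": -54.0,"tz": -30.0,"wx": 0.0,"wy": 0.0,"wz": 0.0,"gripper": 1.0},{"tx": -144.0,"ty": -72.0,"tz": -35.0,"wx": 0.0,"wy": 0.0,"wz": 0.0,"gripper": 1.0},{"tx": -180.0,"ty": -90.0,"tz": -35.0,"wx": 0.0,"wy": 0.0,"wz": 0.0,"gripper": 1.0}]}}

```text
time: 6.28
position: [0.5476, 0.0467, 0.267]
tool_rot: [1.988, 2.43, 0.003]
ft_force: [0.9, -0.4, 0.7]
grip_width: 0.837
grip_force: 0.0
```

>>> {"fn": "jog_arm", "kwargs": {"increments": [{"tx": -36.0,"ty": -18.0,"tz": 0.0,"wx": 0.0,"wy": 0.0,"wz": 0.12,"gripper": 1.0},{"tx": -72.0,"ty": -36.0,"tz": 0.0,"wx": 0.0,"wy": 0.0,"wz": 0.24,"gripper": 1.0},{"tx": -108.0,"ty": -54.0,"tz": 0.0,"wx": 0.0,"wy": 0.0,"wz": 0.36,"gripper": 1.0},{"tx": -144.0,"ty": -72.0,"tz": 0.0,"wx": 0.0,"wy": 0.0,"wz": 0.48,"gripper": 1.0},{"tx": -180.0,"ty": -90.0,"tz": 0.0,"wx": 0.0,"wy": 0.0,"wz": 0.6,"gripper": 1.0}]}}

```text
time: 6.7
position: [0.494, -0.1476, 0.2656]
tool_rot: [2.624, 1.727, 0.001]
ft_force: [0.4, -0.4, -0.6]
grip_width: 1.001
grip_force: 0.0
```

>>> {"fn": "jog_arm", "kwargs": {"increments": [{"tx": 0.0,"ty": 0.0,"tz": 0.0,"wx": 0.0,"wy": 0.0,"wz": 0.12,"gripper": 1.0},{"tx": 0.0,"ty": 0.0,"tz": 0.0,"wx": 0.0,"wy": 0.0,"wz": 0.14,"gripper": 1.0},{"tx": 0.0,"ty": 0.0,"tz": 0.0,"wx": 0.0,"wy": 0.0,"wz": 0.14,"gripper": 1.0},{"tx": 0.0,"ty": 0.0,"tz": 0.0,"wx": 0.0,"wy": 0.0,"wz": 0.14,"gripper": 1.0},{"tx": 0.0,"ty": 0.0,"tz": 0.0,"wx": 0.0,"wy": 0.0,"wz": 0.14,"gripper": 1.0}]}}

```text
time: 7.12
position: [0.4954, -0.1437, 0.2654]
tool_rot: [-2.73, -1.555, 0.001]
ft_force: [0.6, -0.1, 0.1]
grip_width: 1.003
grip_force: 0.0
```

```bash
cat >> h.py <<'E'
def save(c,n):
    im=vision.get_image(c);cv2.imwrite(f"pics/{n}.png",im["color"])
    np.savez(n+".npz",**{k:im[k] for k in("fx","fy","cx","cy","extrinsics")});return im
def st():
    s=ctrl.get_state();M=R.from_rotvec(s["tool_rot"]).as_matrix();print(s["time"],np.round(s["position"],4),"yaw_y",round(np.arctan2(M[1,1],M[0,1]),4));return s,M
E
python3 - <<'E'
from h import *
w=save("wrist","w2");t=save("top","t2");st()
a=cv2.resize(t["color"][190:345,110:245],(522,600),interpolation=cv2.INTER_CUBIC);cv2.imwrite("pics/t2c.png",a)
E
```

```text
7.2167 [ 0.4953 -0.144   0.2654] yaw_y -0.5364
```

View pics/w2.png

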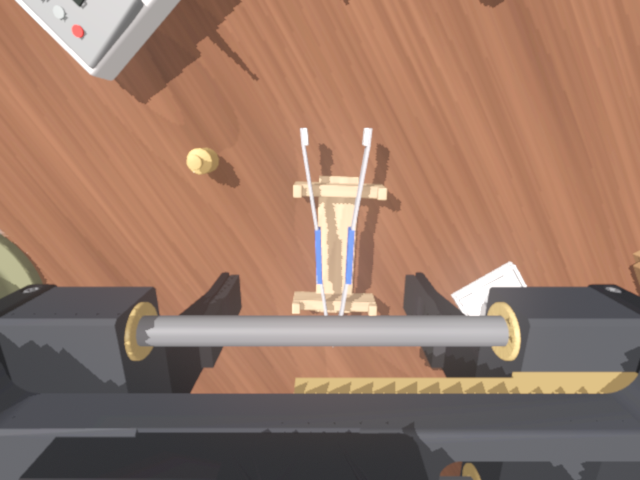

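View pics/t2c.png

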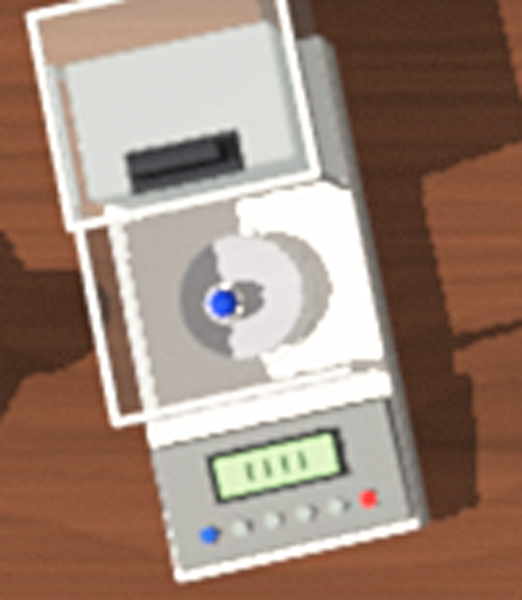

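The wrist picture shows the tongs pads at (304,137) and (368,137) and the sleeves at (319,256) and (351,256). The top crop (3.868x, offset 110,190) shows the cover fully back, the stone at (222,302) and the pan centre at (255,297).

```bash
python3 - <<'E'
from h import *
w=dict(np.load("w2.npz"));t=dict(np.load("t2.npz"))
g=lambda u,v,*q:(w,(u,v),np.array(q)/1000)
p,r=fit([g(304,137,142,35,43),g(368,137,142,-35,43),g(319,229,35,21,46),g(353,229,35,-21,46),g(319,256,0,20,46),g(351,256,0,-20,46)],[.476,-.204,1.03]);print(p,r.tolist())
s,M=st();d=np.r_[p[:2]-s["position"][:2],0];print("tool shift",M.T@d*1000,"dyaw",p[2]-np.pi/2-np.arctan2(M[1,1],M[0,1]))
c=lambda u,v:(110+u/3.868,190+v/3.868)
print("stone",atz(t,*c(222,302),.080),"pan",atz(t,*c(255,297),.062))
E
```

```text
[ 0.47720611 -0.20320455  1.04133257] [[0.1, -2.5], [0.0, -2.8], [-1.3, 0.4], [0.3, 0.3], [-0.3, 1.4], [0.8, 1.3]]
7.2167 [ 0.4953 -0.144   0.2654] yaw_y -0.5364
tool shift [-6.00839276e+01  1.47022366e+01  1.87130521e-02] dyaw 0.006941862319071346
stone [0.50986929 0.22774834 0.08      ] pan [0.5138723  0.21033694 0.062     ]
```

>>> {"fn": "jog_arm", "kwargs": {"increments": [{"tx": -30.0,"ty": 7.0,"tz": 10.0,"wx": 0.0,"wy": 0.0,"wz": -0.007,"gripper": 1.0},{"tx": -60.0,"ty": 14.7,"tz": 30.0,"wx": 0.0,"wy": 0.0,"wz": -0.007,"gripper": 1.0},{"tx": -60.0,"ty": 14.7,"tz": 70.0,"wx": 0.0,"wy": 0.0,"wz": -0.007,"gripper": 1.0},{"tx": -60.0,"ty": 14.7,"tz": 110.0,"wx": 0.0,"wy": 0.0,"wz": -0.007,"gripper": 1.0},{"tx": -60.0,"ty": 14.7,"tz": 150.0,"wx": 0.0,"wy": 0.0,"wz": -0.007,"gripper": 1.0}]}}

```text
time: 7.63
position: [0.4772, -0.2043, 0.1146]
tool_rot: [2.726, 1.559, 0.003]
ft_force: [-0.1, 0.5, -0.9]
grip_width: 1.002
grip_force: 0.0
```

>>> {"fn": "jog_arm", "kwargs": {"increments": [{"tx": 0.0,"ty": 0.0,"tz": 30.0,"wx": 0.0,"wy": 0.0,"wz": 0.0,"gripper": 1.0},{"tx": 0.0,"ty": 0.0,"tz": 60.0,"wx": 0.0,"wy": 0.0,"wz": 0.0,"gripper": 1.0},{"tx": 0.0,"ty": 0.0,"tz": 85.0,"wx": 0.0,"wy": 0.0,"wz": 0.0,"gripper": 1.0},{"tx": 0.0,"ty": 0.0,"tz": 97.0,"wx": 0.0,"wy": 0.0,"wz": 0.0,"gripper": 0.8},{"tx": 0.0,"ty": 0.0,"tz": 97.0,"wx": 0.0,"wy": 0.0,"wz": 0.0,"gripper": 0.6}]}}

```text
time: 8.05
position: [0.4747, -0.2031, 0.0161]
tool_rot: [-2.724, -1.559, 0.007]
ft_force: [-1.7, 0.4, -0.4]
grip_width: 0.92
grip_force: 0.0
```

>>> {"fn": "jog_arm", "kwargs": {"increments": [{"tx": 0.0,"ty": 0.0,"tz": 0.0,"wx": 0.0,"wy": 0.0,"wz": 0.0,"gripper": 0.46},{"tx": 0.0,"ty": 0.0,"tz": 0.0,"wx": 0.0,"wy": 0.0,"wz": 0.0,"gripper": 0.46},{"tx": 0.0,"ty": 0.0,"tz": 0.0,"wx": 0.0,"wy": 0.0,"wz": 0.0,"gripper": 0.46},{"tx": 0.0,"ty": 0.0,"tz": 0.0,"wx": 0.0,"wy": 0.0,"wz": 0.0,"gripper": 0.46},{"tx": 0.0,"ty": 0.0,"tz": 0.0,"wx": 0.0,"wy": 0.0,"wz": 0.0,"gripper": 0.46}], "grip_force": 30}}

```text
time: 8.47
position: [0.4776, -0.2044, 0.0197]
tool_rot: [2.727, 1.558, 0.003]
ft_force: [0.3, -0.2, -0.3]
grip_width: 0.555
grip_force: 0.0
```

>>> {"fn": "jog_arm", "kwargs": {"increments": [{"tx": 0.0,"ty": 0.0,"tz": 0.0,"wx": 0.0,"wy": 0.0,"wz": 0.0,"gripper": 0.46},{"tx": 0.0,"ty": 0.0,"tz": 0.0,"wx": 0.0,"wy": 0.0,"wz": 0.0,"gripper": 0.46},{"tx": 0.0,"ty": 0.0,"tz": 0.0,"wx": 0.0,"wy": 0.0,"wz": 0.0,"gripper": 0.46},{"tx": 0.0,"ty": 0.0,"tz": 0.0,"wx": 0.0,"wy": 0.0,"wz": 0.0,"gripper": 0.46},{"tx": 0.0,"ty": 0.0,"tz": 0.0,"wx": 0.0,"wy": 0.0,"wz": 0.0,"gripper": 0.46}]}}

```text
time: 8.88
position: [0.4775, -0.2043, 0.0195]
tool_rot: [2.727, 1.558, 0.002]
ft_force: [-0.3, 1.5, 6.2]
grip_width: 0.46
grip_force: 9.9
```

>>> {"fn": "jog_arm", "kwargs": {"increments": [{"tx": 0.0,"ty": 0.0,"tz": -10.0,"wx": 0.0,"wy": 0.0,"wz": 0.0,"gripper": 0.46},{"tx": 0.0,"ty": 0.0,"tz": -25.0,"wx": 0.0,"wy": 0.0,"wz": 0.0,"gripper": 0.46},{"tx": 0.0,"ty": 0.0,"tz": -45.0,"wx": 0.0,"wy": 0.0,"wz": 0.0,"gripper": 0.46},{"tx": 0.0,"ty": 0.0,"tz": -65.0,"wx": 0.0,"wy": 0.0,"wz": 0.0,"gripper": 0.46},{"tx": 0.0,"ty": 0.0,"tz": -80.0,"wx": 0.0,"wy": 0.0,"wz": 0.0,"gripper": 0.46}]}}

```text
time: 9.3
position: [0.4768, -0.2047, 0.1003]
tool_rot: [2.728, 1.557, 0.001]
ft_force: [0.8, 0.2, -1.2]
grip_width: 0.462
grip_force: 7.1
```

```bash
python3 - <<'E'
from h import *
a=save("wrist","w3");b=save("side","s3");st()
cv2.imwrite("pics/m3.png",np.hstack([a["color"][100:330,200:440],cv2.resize(b["color"][180:360,210:390],(230,230))]).copy() if 0 else np.hstack([cv2.resize(a["color"][100:330,200:440],(400,383)),cv2.resize(b["color"][180:360,210:390],(383,383))]))
E
```

```text
9.4 [ 0.4784 -0.205   0.1013] yaw_y -0.5332
```

View pics/m3.png

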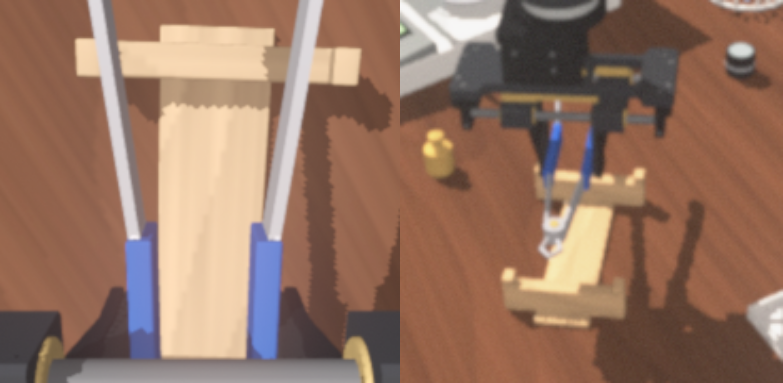

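The picture shows the tongs held level between the fingers, clear of the rest, with the sleeves about 40 mm apart.

>>> {"fn": "jog_arm", "kwargs": {"increments": [{"tx": 20.0,"ty": -2.0,"tz": -5.0,"wx": 0.0,"wy": 0.0,"wz": -0.12,"gripper": 0.46},{"tx": 45.0,"ty": -5.0,"tz": -10.0,"wx": 0.0,"wy": 0.0,"wz": -0.24,"gripper": 0.46},{"tx": 75.0,"ty": -8.0,"tz": -15.0,"wx": 0.0,"wy": 0.0,"wz": -0.36,"gripper": 0.46},{"tx": 105.0,"ty": -12.0,"tz": -15.0,"wx": 0.0,"wy": 0.0,"wz": -0.48,"gripper": 0.46},{"tx": 135.0,"ty": -15.0,"tz": -15.0,"wx": 0.0,"wy": 0.0,"wz": -0.6,"gripper": 0.46}]}}

```text
time: 9.82
position: [0.5321, -0.079, 0.1129]
tool_rot: [-2.139, -2.3, 0.0]
ft_force: [-0.2, -0.5, -1.3]
grip_width: 0.46
grip_force: 7.1
```

```bash
python3 - <<'E'
from h import *
s,M=st();print(M.T@(np.array([.561,-.0184,.0565])-s["position"])*1000, s["grip_force"],s["grip_width"])
E
```

```text
9.8167 [ 0.5321 -0.079   0.1129] yaw_y 0.0724
[58.36515512 33.27325948 56.41047139] 7.070686761871912 0.4602283531060493
```

>>> {"fn": "jog_arm", "kwargs": {"increments": [{"tx": 20.0,"ty": 11.0,"tz": 10.0,"wx": 0.0,"wy": 0.0,"wz": -0.07,"gripper": 0.46},{"tx": 40.0,"ty": 22.0,"tz": 20.0,"wx": 0.0,"wy": 0.0,"wz": -0.137,"gripper": 0.46},{"tx": 58.0,"ty": 32.0,"tz": 30.0,"wx": 0.0,"wy": 0.0,"wz": -0.137,"gripper": 0.46},{"tx": 58.0,"ty": 32.0,"tz": 40.0,"wx": 0.0,"wy": 0.0,"wz": -0.137,"gripper": 0.46},{"tx": 58.0,"ty": 32.0,"tz": 40.0,"wx": 0.0,"wy": 0.0,"wz": -0.137,"gripper": 0.46}]}}

```text
time: 10.23
position: [0.5581, -0.0191, 0.0703]
tool_rot: [-1.978, -2.436, 0.007]
ft_force: [-0.3, -0.2, -1.4]
grip_width: 0.461
grip_force: 7.1
```

```bash
python3 - <<'E'
from h import *
save("wrist","w4");s,M=st();s,M=st()
E
```

```text
10.2833 [ 0.5585 -0.0207  0.0715] yaw_y 0.2043
10.2833 [ 0.5585 -0.0207  0.0715] yaw_y 0.2043
```

View pics/w4.png

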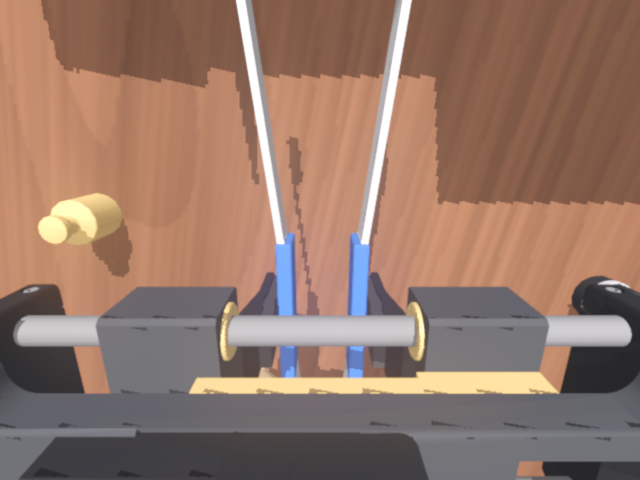

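The wrist picture shows the tongs arms running up out of the view, with the check weight at (85,220) untouched. The tips are out of sight, so I'll check them from top and side.

```bash
python3 - <<'E'
from h import *
a=save("top","t5");b=save("side","s5")
# crop around stone and predicted tip
tip=[.5585-.0288,-.0207+.139,.088]
print(px(a,tip),px(a,[.51,.228,.08]),px(b,tip),px(b,[.51,.228,.08]))
A=a["color"][220:320,150:270];B=b["color"][110:210,200:320]
cv2.imwrite("pics/m5.png",np.hstack([cv2.resize(x,(400,333),interpolation=cv2.INTER_CUBIC) for x in(A,B)]))
E
```

```text
(np.float64(209.1521300378363), np.float64(259.6412797474364)) (np.float64(167.2972201587747), np.float64(268.027673462779)) (np.float64(258.107752347911), np.float64(180.8430249124221)) (np.float64(236.33033426709193), np.float64(165.1455382146746))
```

View pics/m5.png

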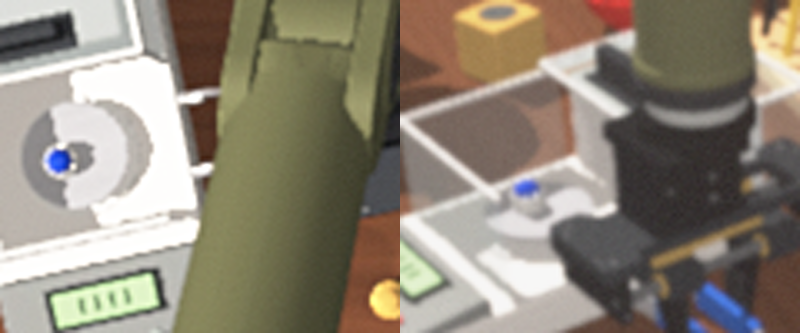

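Top crop (3.33x, offset 150,220): the pads are at (190,97) and (203,170), midpoint as predicted, and the stone is at (59,160), also as predicted. I'll advance level now.

>>> {"fn": "jog_arm", "kwargs": {"increments": [{"tx": 10.0,"ty": 0.0,"tz": 0.0,"wx": 0.0,"wy": 0.0,"wz": 0.0,"gripper": 0.46},{"tx": 25.0,"ty": 1.0,"tz": 0.0,"wx": 0.0,"wy": 0.0,"wz": 0.0,"gripper": 0.46},{"tx": 40.0,"ty": 2.0,"tz": 0.0,"wx": 0.0,"wy": 0.0,"wz": 0.0,"gripper": 0.46},{"tx": 50.0,"ty": 3.0,"tz": 0.0,"wx": 0.0,"wy": 0.0,"wz": 0.0,"gripper": 0.46},{"tx": 50.0,"ty": 3.0,"tz": 0.0,"wx": 0.0,"wy": 0.0,"wz": 0.0,"gripper": 0.46}]}}

```text
time: 10.8
position: [0.5531, 0.0323, 0.0742]
tool_rot: [-1.979, -2.439, -0.003]
ft_force: [0.8, -0.3, -2.0]
grip_width: 0.458
grip_force: 7.1
```

```bash
python3 - <<'E'
from h import *
s,M=st()
for i in range(4):
    vision.get_image("wrist");s,M=st()
print(M.T@(np.array([.5386,.0893,.0575])-s["position"])*1000)
b=save("top","t6")
E
```

```text
10.8 [0.5531 0.0323 0.0742] yaw_y 0.2073
10.85 [0.5533 0.0304 0.0741] yaw_y 0.2061
10.9 [0.5534 0.0291 0.0741] yaw_y 0.2046
10.95 [0.5534 0.0283 0.074 ] yaw_y 0.2033
11.0 [0.5534 0.028  0.0739] yaw_y 0.2026
[63.04401704 -2.13338689 16.39841898]
```

>>> {"fn": "jog_arm", "kwargs": {"increments": [{"tx": 15.0,"ty": -2.0,"tz": 4.0,"wx": 0.0,"wy": 0.0,"wz": 0.0,"gripper": 0.46},{"tx": 30.0,"ty": -2.0,"tz": 8.0,"wx": 0.0,"wy": 0.0,"wz": 0.0,"gripper": 0.46},{"tx": 45.0,"ty": -2.0,"tz": 12.0,"wx": 0.0,"wy": 0.0,"wz": 0.0,"gripper": 0.46},{"tx": 58.0,"ty": -2.0,"tz": 15.0,"wx": 0.0,"wy": 0.0,"wz": 0.0,"gripper": 0.46},{"tx": 63.0,"ty": -2.0,"tz": 16.0,"wx": 0.0,"wy": 0.0,"wz": 0.0,"gripper": 0.46}]}}

```text
time: 11.47
position: [0.5378, 0.0922, 0.0571]
tool_rot: [-1.981, -2.437, 0.0]
ft_force: [0.6, 0.7, -1.1]
grip_width: 0.454
grip_force: 7.1
```

```bash
python3 - <<'E'
from h import *
for i in range(5):vision.get_image("wrist")
s,M=st();print(M.T@(np.array([.5386,.0893,.0575])-s["position"])*1000,s["ft_force"])
a=save("top","t7");b=save("side","s7")
A=a["color"][225:305,140:240];B=b["color"][130:200,200:290]
cv2.imwrite("pics/m7.png",np.hstack([cv2.resize(x,(400,320),interpolation=cv2.INTER_CUBIC) for x in(A,B)]))
E
```

```text
11.7167 [0.539  0.0892 0.058 ] yaw_y 0.2025
[ 0.18626627 -0.34136997  0.45184993] [-0.24320808 -0.09514369 -0.59928142]
```

View pics/m7.png

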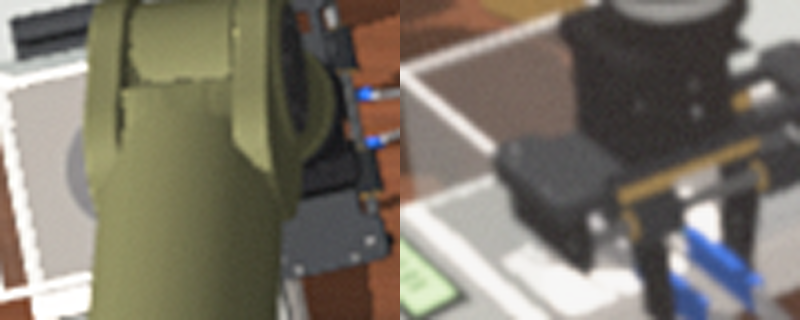

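Both views are blocked by the arm, so I'm relying on the measured geometry, which agrees to within about 2 mm. Closing the tongs.

>>> {"fn": "jog_arm", "kwargs": {"increments": [{"tx": 0.0,"ty": 0.0,"tz": 0.0,"wx": 0.0,"wy": 0.0,"wz": 0.0,"gripper": 0.43},{"tx": 0.0,"ty": 0.0,"tz": 0.0,"wx": 0.0,"wy": 0.0,"wz": 0.0,"gripper": 0.4},{"tx": 0.0,"ty": 0.0,"tz": 0.0,"wx": 0.0,"wy": 0.0,"wz": 0.0,"gripper": 0.38},{"tx": 0.0,"ty": 0.0,"tz": 0.0,"wx": 0.0,"wy": 0.0,"wz": 0.0,"gripper": 0.36},{"tx": 0.0,"ty": 0.0,"tz": 0.0,"wx": 0.0,"wy": 0.0,"wz": 0.0,"gripper": 0.34}], "grip_force": 30}}

```text
time: 12.23
position: [0.5385, 0.0905, 0.0577]
tool_rot: [-1.984, -2.436, -0.0]
ft_force: [-0.2, -0.5, -1.2]
grip_width: 0.361
grip_force: 9.4
```

>>> {"fn": "jog_arm", "kwargs": {"increments": [{"tx": 0.0,"ty": 0.0,"tz": 0.0,"wx": 0.0,"wy": 0.0,"wz": 0.0,"gripper": 0.32},{"tx": 0.0,"ty": 0.0,"tz": 0.0,"wx": 0.0,"wy": 0.0,"wz": 0.0,"gripper": 0.3},{"tx": 0.0,"ty": 0.0,"tz": 0.0,"wx": 0.0,"wy": 0.0,"wz": 0.0,"gripper": 0.28},{"tx": 0.0,"ty": 0.0,"tz": 0.0,"wx": 0.0,"wy": 0.0,"wz": 0.0,"gripper": 0.26},{"tx": 0.0,"ty": 0.0,"tz": 0.0,"wx": 0.0,"wy": 0.0,"wz": 0.0,"gripper": 0.26}]}}

```text
time: 12.65
position: [0.5385, 0.0905, 0.0577]
tool_rot: [1.984, 2.436, 0.0]
ft_force: [-0.0, -0.0, -0.3]
grip_width: 0.34
grip_force: 30.0
```

>>> {"fn": "jog_arm", "kwargs": {"increments": [{"tx": 0.0,"ty": 0.0,"tz": -4.0,"wx": 0.0,"wy": 0.0,"wz": 0.0,"gripper": 0.2},{"tx": 0.0,"ty": 0.0,"tz": -10.0,"wx": 0.0,"wy": 0.0,"wz": 0.0,"gripper": 0.2},{"tx": 0.0,"ty": 0.0,"tz": -18.0,"wx": 0.0,"wy": 0.0,"wz": 0.0,"gripper": 0.2},{"tx": 0.0,"ty": 0.0,"tz": -28.0,"wx": 0.0,"wy": 0.0,"wz": 0.0,"gripper": 0.2},{"tx": 0.0,"ty": 0.0,"tz": -38.0,"wx": 0.0,"wy": 0.0,"wz": 0.0,"gripper": 0.2}]}}

```text
time: 13.07
position: [0.5387, 0.0905, 0.097]
tool_rot: [1.984, 2.436, 0.001]
ft_force: [-0.6, 0.3, -0.5]
grip_width: 0.34
grip_force: 30.0
```

>>> {"fn": "jog_arm", "kwargs": {"increments": [{"tx": 0.0,"ty": 0.0,"tz": -14.0,"wx": 0.0,"wy": 0.0,"wz": 0.0,"gripper": 0.2},{"tx": 0.0,"ty": 0.0,"tz": -28.0,"wx": 0.0,"wy": 0.0,"wz": 0.0,"gripper": 0.2},{"tx": 0.0,"ty": 0.0,"tz": -42.0,"wx": 0.0,"wy": 0.0,"wz": 0.0,"gripper": 0.2},{"tx": 0.0,"ty": 0.0,"tz": -56.0,"wx": 0.0,"wy": 0.0,"wz": 0.0,"gripper": 0.2},{"tx": 0.0,"ty": 0.0,"tz": -66.0,"wx": 0.0,"wy": 0.0,"wz": 0.0,"gripper": 0.2}]}}

```text
time: 13.48
position: [0.5393, 0.0905, 0.1642]
tool_rot: [1.983, 2.435, 0.004]
ft_force: [-0.3, 0.0, -0.5]
grip_width: 0.342
grip_force: 30.0
```

>>> {"fn": "jog_arm", "kwargs": {"increments": [{"tx": 0.0,"ty": 0.0,"tz": -5.0,"wx": 0.0,"wy": 0.0,"wz": 0.0,"gripper": 0.2},{"tx": 0.0,"ty": 0.0,"tz": -8.0,"wx": 0.0,"wy": 0.0,"wz": 0.0,"gripper": 0.2},{"tx": 0.0,"ty": 0.0,"tz": -8.0,"wx": 0.0,"wy": 0.0,"wz": 0.0,"gripper": 0.2},{"tx": 0.0,"ty": 0.0,"tz": -8.0,"wx": 0.0,"wy": 0.0,"wz": 0.0,"gripper": 0.2},{"tx": 0.0,"ty": 0.0,"tz": -8.0,"wx": 0.0,"wy": 0.0,"wz": 0.0,"gripper": 0.2}]}}

```text
time: 13.9
position: [0.5379, 0.0904, 0.1689]
tool_rot: [-1.983, -2.436, 0.002]
ft_force: [-0.7, 0.1, -1.6]
grip_width: 0.346
grip_force: 30.0
```

```bash
python3 - <<'E'
from h import *
for i in range(4):vision.get_image("wrist")
s,M=st();print(s["grip_width"],s["grip_force"])
b=save("side","s8");a=save("top","t8")
print(px(b,[.51,.228,.19]),px(b,[.51,.228,.08]))
A=a["color"][200:300,130:240];B=b["color"][90:200,190:300]
cv2.imwrite("pics/m8.png",np.hstack([cv2.resize(x,(400,380),interpolation=cv2.INTER_CUBIC) for x in(A,B)]))
E
```

```text
14.1 [0.5382 0.0904 0.1692] yaw_y 0.204
0.33871732013445627 29.999696826562285
(np.float64(231.56693872441423), np.float64(125.93688206112095)) (np.float64(236.33033426709193), np.float64(165.1455382146746))
```

View pics/m8.png

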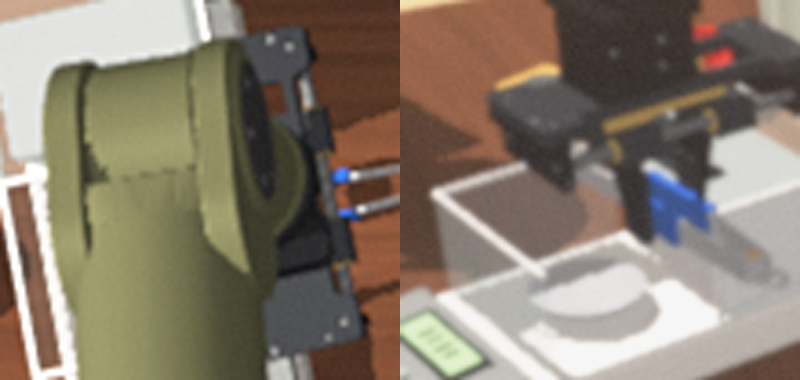

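The side view shows the pan empty and the tongs level above the shield, still spread by the setting (sleeves 29.5 mm). The arm has settled, so I'm handing in.

```bash
python3 -c "
from bench import ctrl;print(ctrl.close_job())"
```

```text
the job is handed in; nothing more can be done
None
```

I handed the job in with the blue setting pinched in the tongs about 170 mm above the bench and the cover slid back to its end stop; the arm hid the setting from the cameras, so the hold is inferred from the empty pan, the tongs stopping at the setting's width and a steady 30 N grip, and no verdict came back.

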